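Put the seasonings away in their trays

ROBOT

A 6-joint arm with a two-finger parallel gripper is mounted at the origin on a cart in front of the work surface, level with it; the furniture and walls round the work are solid. World frame = base frame: x ahead of the robot, y to its left, z up, the work surface at z = 0. Lengths are in m, angles in rad, forces in N, time in s.
With the tool pointing down it reaches from about 0.375 to 0.9 m from the base axis. Payload 3.1 kg.
Tool frame: the origin (TCP) lies on the centre line of the jaws, within the pads' length; the fingertips stand 25 mm ahead of it and the grasp point (between the pads) lies 6 mm ahead of it (manip.tip_extent is the distance from the TCP to the fingertips, in m); z points along the fingers, y is the line along which they close (so a half turn about z gives the same grasp; the last joint's range is limited). The gripper opens to 85 mm and grips with 20 to 120 N. Pads are 22 mm wide; open, the fingers measure 114 mm over their backs; the gripper's body (76 mm by 85 mm) begins 54 mm behind the grasp point. The pads swing forward as they close: fully open they stand 13 mm farther back than shut.
Start: joints at [1.087, 0.527, 1.433, -0, 1.181, -0.178], TCP at [0.188, 0.596, 0.256] pointing down, gripper open.
Joint ranges: [-3.08, 3.08], [-0.75, 2.2], [0.22, 2.44], [-1.43, 4.57], [0, 2.65], [-2.85, 2.85]. Speed limits (rad/s): [2.79, 2.79, 3.14, 3.14, 3.14, 3.14].

INTERFACE

Orientations are given as a unit quaternion [x, y, z, w].
In Python, from station import readout, imaging, order, manip gives the robot as it stands.
- The arm moves only by the tool move_arm, never from a script. Its argument "rows" is a list of rows, each a list of 7 numbers: the turn, a rotation vector about the tool's x, y, z in degrees, then the shift along the tool's x, y, z in mm, then the closure, from 0 (fully open) to 1 (shut). A call has 1 to 12 rows; each row is the pose to reach, as a shift and turn from the pose commanded when the call began, along the tool's axes at that moment; what a row does not reach only later rows make up. A row lasts 1/12 s, in which the tool goes at most 41.7 mm and 7.16 degrees, less where a joint would pass 70% of its speed; a pose out of reach is approached as far as the arm can. A call with a gripper value outside its range is refused whole. The fingers move at their own pace and stop on an object; "squeeze" is the grip in N (left out, the last holds). Time passes only in rows, so rows that repeat a pose let the fingers close. It gives the time, the measured TCP pose, the force, the opening and the grip force at its end, in the units of the state.
- readout.sense(): the state, without advancing time (a new reading comes with each control period).
- imaging.snapshot(name): name is "scene" or "top" or "wrist"; returns a dict with "img" (384x512x3 uint8, red, green, blue), "z_map" (384x512 float32, m along the optical axis (not along the pixel's ray), 0 where there is no reading), "fovy" (degrees; the focal length in pixels is half the picture's height over the tangent of half this angle, whatever the lens; pixels are square), "cx", "cy" (the principal point, pixels), "k1" (the pictures are not rectified: a ray, as slopes to the right and down, at radius r is drawn at 1 + k1 r^2 times it, then the intrinsics apply), "rvec" (rotation vector, rad) and "tvec" (3), from world to camera coordinates, as OpenCV has them. Camera axes: x right, y down, z forward; pixel columns grow to the right and rows downward; lengths in m; the calibration is good to about 2 mm. A picture is of the moment at which its call begins.
- order.sign_off(): hands the job in; it is judged then, once.
The state is a dict: "t": time; "q": joint angles; "qd": joint speeds; "tau": joint torques, N m; "tcp_pos": TCP position; "tool_rot": TCP orientation; "force": force on the tool from outside, world axes, zero at the start; "ft_torque": the same for the moment, N m; "finger_gap": opening from 0.0 (shut) to 1.0 (fully open); "gripper_force": force on a finger pad.
Only numpy, scipy, OpenCV 4.12 (cv2) and the standard library are available. Lean on these libraries where they do the work, as an engineer would, in place of code of your own. Each camera call takes 0.05 s, during which the arm holds its last target. There are 200 camera calls.

TASK

Put the seasonings away: stand the three glass spice jars with dark caps in the wooden tray with three compartments, and the two wooden shakers in the wooden tray with two compartments, each upright on the floor of a compartment of its own. Leave the jam jar, the mug and the candle holder where they stand.

Things in the scene. Friction and masses are not known exactly. Their poses are not given: they have to be found in the camera images.
- jar_a: glass spice jar, one of three, with a printed label and a ribbed dark screw cap; upright round body about 42 mm across, dark cap 45 mm across and 20 mm tall at the top, 105 mm tall in all, about 110 g (varies); grip it round the cap. Origin: centre of its underside; z up along its axis
- jar_b: glass spice jar, one of three, with a printed label and a ribbed dark screw cap; upright round body about 42 mm across, dark cap 44 mm across and 20 mm tall at the top, 105 mm tall in all, about 110 g (varies); grip it round the cap. Origin: centre of its underside; z up along its axis
- jar_c: glass spice jar, one of three, with a printed label and a ribbed dark screw cap; upright round body about 42 mm across, dark cap 41 mm across and 20 mm tall at the top, 105 mm tall in all, about 110 g (varies); grip it round the cap. Origin: centre of its underside; z up along its axis
- shaker_a: turned wooden shaker without a cap, one of two alike; upright, round, about 44 mm across, slightly waisted, 95 mm tall, about 110 g (varies). Origin: centre of its underside; z up along its axis
- shaker_b: turned wooden shaker without a cap, one of two alike; upright, round, about 44 mm across, slightly waisted, 95 mm tall, about 110 g (varies). Origin: centre of its underside; z up along its axis
- tray_three: shallow wooden tray, fixed, three square compartments in one row; 218 x 76 mm plus a 12 mm round bar across each short end; walls 22 mm high, 5 mm thick, floor 5 mm thick; compartments 66 x 66 mm inside. Origin: centre of its underside; y along the row (long side), x across, z up. Compartment centres at x = 0, y = -71, 0 and +71 mm
- tray_two: shallow wooden tray, fixed, two square compartments in one row; 147 x 76 mm plus a 12 mm round bar across each short end; walls 22 mm high, 5 mm thick, floor 5 mm thick; compartments 66 x 66 mm inside. Origin: centre of its underside; y along the row (long side), x across, z up. Compartment centres at x = 0, y = -35.5 and +35.5 mm
- jam_jar: bystander: squat glass jam jar with a white lid, 69 mm across, 99 mm tall. Origin: centre of its underside
- mug: bystander: white mug with a handle, 82 x 114 mm, 91 mm tall. Origin: centre of its underside
- candle_holder: bystander: thick brown stone tea-light holder with a hollow on top, 96 mm across, 104 mm tall. Origin: centre of its underside

How it is judged:
By the outcome, as a careful person would: the job done as asked, in the order asked, and still so for the second after the job is handed in, with the robot touching nothing.
It also fails if it takes over 112 s, if anything falls off the work surface, if the arm or the gripper's body presses on something with over 40 N, if the wrist force passes 120 N, or if a joint passes its speed limit or range.

## Working session

There is one attempt and no reset: what is moved stays moved. The work goes in short steps, Python scripts to look and compute and a tool call to move; the robot and the scene stay as the last step left them, time stands still between calls to the robot, and variables do not carry over. Pictures are saved under pics/ and viewed, at most 14 in all, crops included, and the job is handed in when it is done.

Besides the shell and the picture viewer there is one more tool, called after "Request:" as name(argument=value, ...), one argument or row to a line, values as JSON. move_arm: Moves the arm, as the interface text tells. Its arguments: {"type":"object","properties":{"rows":{"type":"array"},"squeeze":{"type":"number"}},"required":["rows"]}

```bash
mkdir -p pics; ls; cat > h.py <<'E'
import numpy as np, cv2
from station import readout, imaging, order, manip
def snap(n):
    s=imaging.snapshot(n); h,w=s['z_map'].shape
    f=h/2/np.tan(np.radians(s['fovy'])/2)
    K=np.array([[f,0,s['cx']],[0,f,s['cy']],[0,0,1.]]); s['K']=K
    s['D']=np.array([s['k1'],0,0,0.]); s['R']=cv2.Rodrigues(np.array(s['rvec'],float))[0]; s['t']=np.array(s['tvec'],float)
    g=np.stack(np.meshgrid(np.arange(w),np.arange(h)),-1).reshape(-1,1,2).astype(float)
    p=cv2.undistortPoints(g,K,s['D']).reshape(h,w,2); z=s['z_map'][...,None]
    P=np.concatenate([p*z,z],-1); s['W']=(P-s['t'])@s['R']; s['W'][s['z_map']<=0]=np.nan
    return s
E
python3 - <<'E'
from h import *
for n in ['scene','top']:
    s=snap(n); cv2.imwrite(f'pics/{n}0.png',cv2.cvtColor(s['img'],cv2.COLOR_RGB2BGR)); np.savez(f'{n}0.npz',W=s['W'],img=s['img'])
    print(n,s['K'][0,0],s['k1'],-s['R'].T@s['t'],s['R'][2])
print(readout.sense(),manip.tip_extent,dir(manip),dir(readout))
E
```

```text
pics
scene 498.06838227524247 0.030016527921757716 [ 0.10547145 -0.97143691  1.2777249 ] [ 0.28004126  0.59683437 -0.75190799]
top 347.6297470073514 -0.043259283458371864 [0.48875487 0.00976264 1.13382699] [ 0.07903675 -0.01964918 -0.99667803]
{'t': 0.1, 'q': array([ 1.08651288e+00,  5.28381760e-01,  1.43376398e+00, -1.90792594e-05,
        1.18138761e+00, -1.78494754e-01]), 'qd': array([-0.00056229, -0.00143345, -0.00203679,  0.00047661, -0.00116483,
        0.0004323 ]), 'tau': array([ 1.46870725e-04, -4.43303597e+01, -1.78585553e+01, -1.73412709e-04,
        3.84516141e-03, -1.75942951e-06]), 'tcp_pos': array([0.1878491 , 0.59548669, 0.2554294 ]), 'tool_rot': array([ 1.52295687e-01,  9.88334499e-01, -9.20421892e-04, -3.07367107e-04]), 'force': array([-0.43782237, -0.46215514,  0.19997323]), 'ft_torque': array([-0.03309269,  0.02600627,  0.02400448]), 'gripper_force': 0.0, 'finger_gap': 1.0009615371290728} 0.025 ['PlanningError', '__class__', '__delattr__', '__dict__', '__dir__', '__doc__', '__eq__', '__format__', '__ge__', '__getattribute__', '__getstate__', '__gt__', '__hash__', '__init__', '__init_subclass__', '__le__', '__lt__', '__module__', '__ne__', '__new__', '__reduce__', '__reduce_ex__', '__repr__', '__setattr__', '__sizeof__', '__str__', '__subclasshook__', '__weakref__', 'tip_extent'] ['__class__', '__delattr__', '__dict__', '__dir__', '__doc__', '__eq__', '__format__', '__ge__', '__getattribute__', '__getstate__', '__gt__', '__hash__', '__init__', '__init_subclass__', '__le__', '__lt__', '__module__', '__ne__', '__new__', '__reduce__', '__reduce_ex__', '__repr__', '__setattr__', '__sizeof__', '__str__', '__subclasshook__', '__weakref__', 'sense']
```

View pics/scene0.png

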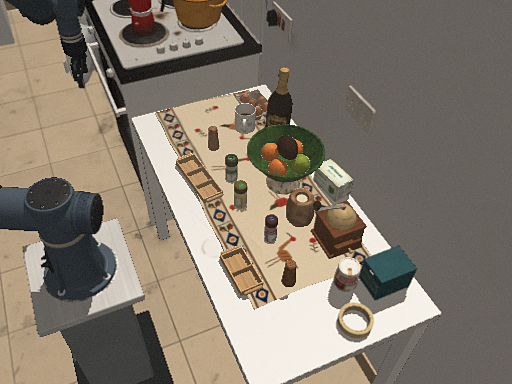

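View pics/top0.png

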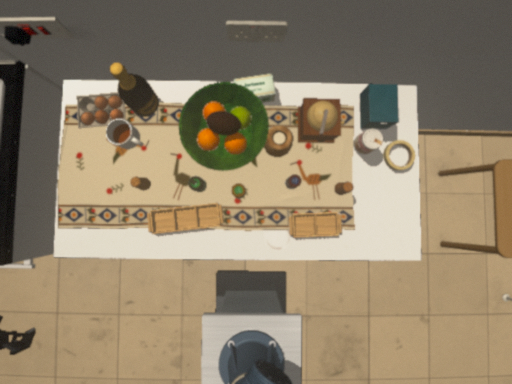

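```bash
cat > m.py <<'E'
from h import *
T=np.load('top0.npz'); S=np.load('scene0.npz')
W=T['W'];print('table z',[np.round(W[v,u],4) for u,v in [(390,230),(70,240),(250,250)]])
Ws=S['W'];print('scene table',[np.round(Ws[v,u],4) for u,v in [(300,330),(150,130)]])
px=dict(jar1=(198,184),jar2=(239,190),jar3=(293,182),sh1=(141,183),sh2=(344,187))
for k,(u,v) in px.items():
    c=W[v,u,:2]
    for nm,A in (('top',W),('scene',Ws)):
        P=A.reshape(-1,3); I=(T if nm=='top' else S)['img'].reshape(-1,3)
        m=(np.hypot(*(P[:,:2]-c).T)<.05)&(P[:,2]>.03); Q=P[m]; I=I[m]
        top=Q[:,2]>np.percentile(Q[:,2],97)-.006; q=Q[top]
        (cx,cy),r=cv2.minEnclosingCircle((q[:,:2]*1000).astype(np.float32))
        print(k,nm,len(q),'zmax %.3f'%Q[:,2].max(),'mean',np.round(q.mean(0),4),'mec',np.round([cx,cy,r],1),'col',I[top].mean(0).round(), 'mid', (q[:,:2].min(0)+q[:,:2].max(0)).round(4)/2)
for k,(u,v),R in (('t3',(186,219),.15),('t2',(315,225),.11)):
    c=W[v,u,:2]
    for nm,A in (('top',W),('scene',Ws)):
        P=A.reshape(-1,3); m=(np.hypot(*(P[:,:2]-c).T)<R)&(P[:,2]>.013)&(P[:,2]<.035); q=P[m]
        print(k,nm,m.sum(),cv2.minAreaRect((q[:,:2]*1000).astype(np.float32)),'z',np.percentile(q[:,2],[50,95]).round(4))
for k,(u,v),R in (('mug',(122,133),.1),('jam',(369,141),.06),('candle',(279,140),.07),('bowl',(224,126),.17)):
    c=W[v,u,:2];P=W.reshape(-1,3);m=(np.hypot(*(P[:,:2]-c).T)<R)&(P[:,2]>.05);q=P[m]
    print(k,q.min(0).round(3),q.max(0).round(3))
E
python3 m.py
```

```text
table z [array([ 0.4217, -0.4534,  0.0014]), array([ 0.3793,  0.5903, -0.0034]), array([ 0.3542,  0.0051, -0.0034])]
scene table [array([ 0.5151, -0.4396, -0.0049]), array([ 0.3711,  0.5413, -0.0012])]
jar1 top 151 zmax 0.110 mean [0.5641 0.1704 0.1049] mec [564.1 170.8  21.9] col [86. 92. 61.] mid [0.5649 0.1708]
jar1 scene 77 zmax 0.111 mean [0.5595 0.1713 0.1046] mec [558.8 172.   23.1] col [72. 80. 58.] mid [0.561   0.17135]
jar2 top 155 zmax 0.110 mean [0.5437 0.0423 0.1059] mec [543.7  42.2  21.3] col [114. 110.  62.] mid [0.544  0.0416]
jar2 scene 98 zmax 0.112 mean [0.5383 0.0443 0.1045] mec [538.8  43.8  25.3] col [99. 94. 59.] mid [0.53885 0.04385]
jar3 top 130 zmax 0.111 mean [ 0.5739 -0.1259  0.1059] mec [ 574.1 -125.2   19.6] col [101.  84.  75.] mid [ 0.57425 -0.1261 ]
jar3 scene 104 zmax 0.111 mean [ 0.5701 -0.1241  0.1046] mec [ 570.2 -122.8   21.4] col [75. 58. 58.] mid [ 0.57115 -0.12285]
sh1 top 82 zmax 0.099 mean [0.5664 0.3535 0.0943] mec [566.3 353.2  16.7] col [157. 117.  73.] mid [0.56675 0.35275]
sh1 scene 33 zmax 0.099 mean [0.5617 0.3518 0.094 ] mec [560.8 
[... 333 characters left out ...]
91406, 213.94326782226562), (148.7098846435547, 243.06106567382812), 29.269197463989258) z [0.0207 0.0251]
t3 scene 473 ((491.2966003417969, 221.00662231445312), (154.54017639160156, 247.35836791992188), 7.05545711517334) z [0.0188 0.0276]
t2 top 412 ((440.70001220703125, -202.20245361328125), (76.04916381835938, 167.8960418701172), 2.8611435890197754) z [0.0214 0.0255]
t2 scene 461 ((438.1343688964844, -200.8089599609375), (78.13140106201172, 172.6671600341797), 2.8870177268981934) z [0.0188 0.0243]
mug [0.677 0.344 0.05 ] [0.822 0.5   0.164]
jam [ 0.672 -0.395  0.051] [ 0.734 -0.329  0.105]
candle [ 0.654 -0.124  0.051] [ 0.753 -0.011  0.166]
bowl [ 0.545 -0.089  0.05 ] [0.879 0.212 0.203]
```

```bash
cat > m2.py <<'E'
from h import *
T=np.load('top0.npz'); S=np.load('scene0.npz'); W=T['W'];Ws=S['W']
for k,c,R in (('t3',(.445,.21),.14),('t2',(.44,-.2),.11)):
    for nm,A in (('top',W),('scene',Ws)):
        P=A.reshape(-1,3); m=(abs(P[:,1]-c[1])<R)&(P[:,0]<.515)&(P[:,2]>.014)&(P[:,2]<.04); q=P[m]
        I=(m.reshape(384,512)).astype(np.uint8); n,L,st,_=cv2.connectedComponentsWithStats(I,connectivity=8); b=1+st[1:,4].argmax()
        q=A[L==b]; print(k,nm,len(q),cv2.minAreaRect((q[:,:2]*1000).astype(np.float32)),'mean',q.mean(0).round(4))
P=np.concatenate([W.reshape(-1,3),Ws.reshape(-1,3)])
for c in ((.562,.171),(.541,.043),(.572,-.1245),(.564,.353),(.556,-.287)):
    d=np.hypot(*(P[:,:2]-c).T)
    m=(d>.03)&(d<.09)&(P[:,2]>.05); print(c,'near',m.sum(), np.c_[d[m],P[m]][d[m].argsort()[:400:60]].round(3).tolist())
for c in ((.564,.353),(.556,-.287)):
    d=np.hypot(*(Ws[...,:2]-c).transpose(2,0,1)); m=d<.045
    for z in np.arange(.005,.1,.01):
        q=Ws[m&(abs(Ws[...,2]-z)<.005)]; v=np.array([.59,-.28]);  # lateral to scene cam
        e=np.array(c)-[.105,-.971]; e/=np.hypot(*e); l=q[:,:2]@[-e[1],e[0]]
        print(round(z,3),len(q),'width %.1f'%(1000*np.ptp(l)) if len(q) else '')
E
python3 m2.py
```

```text
t3 top 516 ((456.78912353515625, 214.1259002685547), (76.3900375366211, 243.2655029296875), 7.250569820404053) mean [0.4566 0.2135 0.0206]
t3 scene 393 ((453.664306640625, 216.2084503173828), (78.6667709350586, 247.0794219970703), 7.055456638336182) mean [0.4535 0.2075 0.0192]
t2 top 406 ((440.70001220703125, -202.20245361328125), (76.04916381835938, 167.8960418701172), 2.8611435890197754) mean [ 0.4399 -0.2028  0.0213]
t2 scene 430 ((438.2484436035156, -200.77716064453125), (78.0695571899414, 172.64434814453125), 3.0127344131469727) mean [ 0.438  -0.2078  0.0193]
(0.562, 0.171) near 522 [[0.052, 0.611, 0.153, 0.161], [0.062, 0.618, 0.144, 0.157], [0.067, 0.628, 0.16, 0.164], [0.071, 0.63, 0.151, 0.149], [0.075, 0.611, 0.114, 0.149], [0.079, 0.641, 0.171, 0.145], [0.082, 0.636, 0.137, 0.129]]
(0.541, 0.043) near 327 [[0.057, 0.595, 0.061, 0.162], [0.066, 0.607, 0.048, 0.161], [0.073, 0.614, 0.04, 0.151], [0.078, 0.612, 0.077, 0.145], [0.084, 0.625, 0.04, 0.138], [0.088, 0.623, 0.075, 0.126]]
(0.572, -0.1245) near 4 [[0.087, 0.654, -0.094, 0.06]]
(0.564, 0.353) near 0 []
(0.556, -0.287) near 0 []
0.005 129 width 82.5
0.015 21 width 41.9
0.025 28 width 37.7
0.035 25 width 37.6
0.045 19 width 37.0
0.055 28 width 33.0
0.065 19 width 33.1
0.075 19 width 32.7
0.085 33 width 33.1
0.095 32 width 29.3
0.005 234 width 87.9
0.015 25 width 38.4
0.025 32 width 39.1
0.035 28 width 38.5
0.045 29 width 36.2
0.055 30 width 34.8
0.065 25 width 32.9
0.075 25 width 32.1
0.085 42 width 32.7
0.095 68 width 29.3
```

```bash
cat > g.py <<'E'
import sys
from h import *
from scipy.spatial.transform import Rotation as Ro
# usage: g.py x y z [toolY angle deg]
s=readout.sense(); R=Ro.from_quat(s['tool_rot']); a=[float(v) for v in sys.argv[1:]]
y=R.as_matrix()[:,1]; ang=np.degrees(np.arctan2(y[1],y[0]))
print('t %.1f'%s['t'],'tcp',s['tcp_pos'].round(4),'yang %.1f'%ang,'q',s['q'].round(2),'tilt',(R.as_matrix()[:,2]*1000).round(1))
p=s['tcp_pos']
for i in range(0,len(a),4):
    x,yy,z,th=a[i:i+4]; t=np.radians(th); Rt=np.array([[-np.sin(t)*-1,np.cos(t),0],[-np.cos(t),np.sin(t),0],[0,0,-1]])
    # columns: x=y cross z, y, z
    Y=np.array([np.cos(t),np.sin(t),0]);Z=np.array([0,0,-1.]);Rt=np.c_[np.cross(Y,Z),Y,Z]
    print('rotvec',np.degrees((R.inv()*Ro.from_matrix(Rt)).as_rotvec()).round(1),'shift',(R.as_matrix().T@(np.array([x,yy,z])-p)*1000).round(1))
E
python3 g.py .5585 .172 .25 72.5
```

```text
t 0.1 tcp [0.1878 0.5955 0.2554] yang 72.5 q [ 1.09  0.53  1.43 -0.    1.18 -0.18] tilt [-9.0e-01 -1.7e+00 -1.0e+03]
rotvec [-0.1 -0.  -0. ] shift [-480.9 -292.3    5.8]
```

Request:
move_arm(
  rows=[
    [0,0,0,-481,-292,5,0],
    [0,0,0,-481,-292,5,0],
    [0,0,0,-481,-292,5,0],
    [0,0,0,-481,-292,5,0],
    [0,0,0,-481,-292,5,0],
    [0,0,0,-481,-292,5,0],
    [0,0,0,-481,-292,5,0],
    [0,0,0,-481,-292,5,0],
    [0,0,0,-481,-292,5,0],
    [0,0,0,-481,-292,5,0],
    [0,0,0,-481,-292,5,0],
    [0,0,0,-481,-292,5,0],
  ],
  squeeze=50,
)

```text
t: 1.1
tcp_pos: [0.5183, 0.218, 0.2515]
tool_rot: [0.152, 0.988, -0.0, -0.0]
force: [-0.8, -0.1, -0.5]
finger_gap: 1.0
gripper_force: 0.0
```

```bash
cat > w.py <<'E'
from h import *
import sys
s=snap('wrist'); 
if len(sys.argv)>1: cv2.imwrite(f'pics/{sys.argv[1]}.png',cv2.cvtColor(s['img'],cv2.COLOR_RGB2BGR))
print('cam',(-s['R'].T@s['t']).round(3))
W=s['W'].reshape(-1,3)
for c in ((.562,.171),(.541,.043),(.572,-.1245),(.564,.353),(.556,-.287)):
    d=np.hypot(*(W[:,:2]-c).T); m=(d<.045)&(W[:,2]>.03)&(W[:,2]<.125); q=W[m]
    if len(q)<100: continue
    q=q[q[:,2]>np.percentile(q[:,2],95)-.006]; (cx,cy),r=cv2.minEnclosingCircle((q[:,:2]*1000).astype(np.float32))
    print(c,len(q),'mec',np.round([cx,cy,r],1),'mean',q.mean(0).round(4))
E
python3 w.py w1; python3 g.py .5585 .172 .20 72.5
```

```text
cam [0.453 0.24  0.369]
(0.562, 0.171) 1224 mec [564.5 175.1  22.6] mean [0.5629 0.1757 0.1049]
(0.541, 0.043) 1026 mec [543.4  47.   22.2] mean [0.5418 0.0483 0.1055]
(0.572, -0.1245) 557 mec [ 573.6 -121.4   21.6] mean [ 0.5711 -0.119   0.105 ]
(0.564, 0.353) 687 mec [565.9 356.5  17.1] mean [0.5645 0.3553 0.0939]
t 1.1 tcp [0.5251 0.2123 0.2518] yang 72.2 q [ 0.19  0.45  1.59 -0.01  1.09 -1.07] tilt [    6.7    -4.2 -1000. ]
rotvec [-0.1  0.4 -0.3] shift [-43.8 -28.1  52.2]
```

Request:
move_arm(
  rows=[
    [0,0,0,-40,-25,40,0],
    [0,0,0,-40,-25,40,0],
    [0,0,0,-40,-25,40,0],
    [0,0,0,-40,-25,40,0],
  ],
)

```text
t: 1.48
tcp_pos: [0.5471, 0.1838, 0.2104]
tool_rot: [0.153, 0.988, -0.0, -0.002]
force: [0.6, -0.3, 0.4]
finger_gap: 0.998
gripper_force: 0.0
```

```bash
python3 w.py w2; python3 g.py .5595 .173 .102 72.5
```

```text
cam [0.483 0.206 0.329]
(0.562, 0.171) 1800 mec [564.2 175.2  22.5] mean [0.5629 0.1755 0.1049]
(0.541, 0.043) 1557 mec [544.1  46.8  22.1] mean [0.5431 0.0484 0.1054]
(0.572, -0.1245) 406 mec [ 576.  -118.2   20.2] mean [ 0.5782 -0.1092  0.1041]
(0.564, 0.353) 968 mec [566.7 356.1  17.4] mean [0.5649 0.3544 0.0939]
t 1.5 tcp [0.5471 0.1846 0.2113] yang 72.5 q [ 0.13  0.52  1.6   0.    1.03 -1.13] tilt [-2.7e+00  3.0e-01 -1.0e+03]
rotvec [-0.  -0.2 -0. ] shift [-15.6  -7.3 109.2]
```

View pics/w2.png

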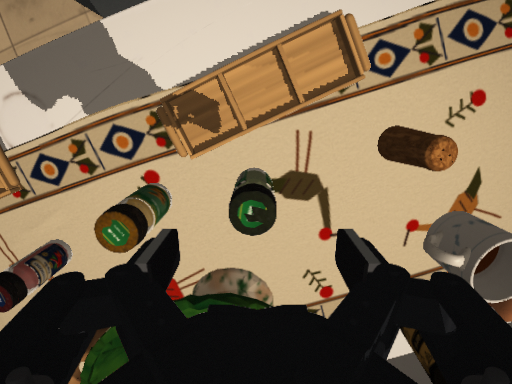

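```bash
python3 g.py .5605 .1735 .102 72.5
```

```text
t 1.5 tcp [0.5471 0.1846 0.2113] yang 72.5 q [ 0.13  0.52  1.6   0.    1.03 -1.13] tilt [-2.7e+00  3.0e-01 -1.0e+03]
rotvec [-0.  -0.2 -0. ] shift [-16.4  -6.5 109.2]
```

Request:
move_arm(
  rows=[
    [0,0,0,-16,-6,10,0],
    [0,0,0,-16,-6,30,0],
    [0,0,0,-16,-6,50,0],
    [0,0,0,-16,-6,65,0],
    [0,0,0,-16,-6,80,0],
    [0,0,0,-16,-6,92,0],
    [0,0,0,-16,-6,102,0],
    [0,0,0,-16,-6,109,0],
    [0,0,0,-16,-6,109,0],
  ],
)

```text
t: 2.28
tcp_pos: [0.5609, 0.1738, 0.1017]
tool_rot: [0.152, 0.988, -0.0, -0.001]
force: [-0.4, 0.5, -0.4]
finger_gap: 1.002
gripper_force: 0.0
```

```bash
python3 g.py .5605 .1735 .102 72.5;python3 -c "
from h import *
s=readout.sense();print(s['force'],s['ft_torque'])"
```

```text
t 2.3 tcp [0.5609 0.1738 0.1017] yang 72.5 q [ 0.11  0.69  1.65 -0.    0.81 -1.16] tilt [-2.1e+00 -3.0e-01 -1.0e+03]
rotvec [-0.1 -0.1  0. ] shift [ 0.3 -0.4 -0.3]
[-0.38059364  0.4501561  -0.41055511] [-0.04630923  0.0142106  -0.00341068]
```

Close and lift.

Request:
move_arm(
  rows=[
    [0,0,0,0,0,0,1],
    [0,0,0,0,0,0,1],
    [0,0,0,0,0,0,1],
    [0,0,0,0,0,0,1],
    [0,0,0,0,0,0,1],
    [0,0,0,0,0,0,1],
    [0,0,0,0,0,0,1],
    [0,0,0,0,0,0,1],
    [0,0,0,0,0,0,1],
    [0,0,0,0,0,-10,1],
    [0,0,0,0,0,-30,1],
    [0,0,0,0,0,-50,1],
  ],
  squeeze=50,
)

```text
t: 3.28
tcp_pos: [0.5604, 0.1733, 0.1527]
tool_rot: [0.152, 0.988, -0.0, -0.002]
force: [0.1, 0.9, -0.6]
finger_gap: 0.509
gripper_force: 51.1
```

```bash
python3 g.py .4464 .2856 .150 7.1 .4464 .2856 .108 7.1
```

```text
t 3.3 tcp [0.5604 0.1733 0.1527] yang 72.5 q [ 0.11  0.61  1.62 -0.    0.91 -1.16] tilt [-3.5e+00 -5.0e-01 -1.0e+03]
rotvec [-0.2 -0.1 65.4] shift [142.6  72.8   3. ]
rotvec [-0.2 -0.1 65.4] shift [142.4  72.9  45. ]
```

Request:
move_arm(
  rows=[
    [0,0,7,14,7,0,1],
    [0,0,13,30,14,0,1],
    [0,0,20,45,22,0,1],
    [0,0,26,60,30,0,1],
    [0,0,33,75,38,0,1],
    [0,0,39,90,46,0,1],
    [0,0,46,105,54,0,1],
    [0,0,52,120,61,0,1],
    [0,0,59,134,69,0,1],
    [0,0,65,143,73,0,1],
    [0,0,65,143,73,0,1],
    [0,0,65,143,73,0,1],
  ],
)

```text
t: 4.28
tcp_pos: [0.4469, 0.2862, 0.153]
tool_rot: [0.658, 0.753, -0.0, 0.0]
force: [0.2, -0.5, -0.5]
finger_gap: 0.506
gripper_force: 51.2
```

```bash
python3 w.py w3; python3 g.py .4464 .2856 .108 7.1; python3 - <<'E'
from h import *
s=snap('wrist');W=s['W'];P=W
m=(P[...,0]<.515)&(P[...,2]>.014)&(P[...,2]<.035)&(P[...,1]>.05)&(P[...,1]<.35)
n,L,st,_=cv2.connectedComponentsWithStats(m.astype(np.uint8)); b=1+st[1:,4].argmax(); q=P[L==b]
print(len(q),cv2.minAreaRect((q[:,:2]*1000).astype(np.float32)))
E
```

```text
cam [0.438 0.355 0.271]
(0.564, 0.353) 1756 mec [565.8 357.3  17.1] mean [0.5635 0.3571 0.0938]
t 4.3 tcp [0.4476 0.286  0.1531] yang 7.7 q [ 0.36  0.55  1.76 -0.    0.82  0.23] tilt [ 6.e-01 -2.e-01 -1.e+03]
rotvec [0.  0.  0.6] shift [-0.2 -1.3 45.1]
2073 ((448.23760986328125, 292.7201232910156), (76.2994384765625, 91.82020568847656), 7.22925329208374)
```

View pics/w3.png

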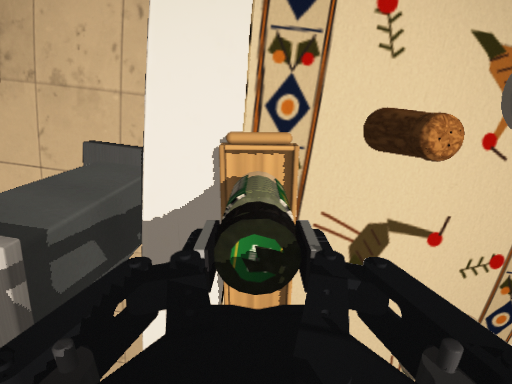

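Request:
move_arm(
  rows=[
    [0,0,0,0,0,10,1],
    [0,0,0,0,0,22,1],
    [0,0,0,0,0,32,1],
    [0,0,0,0,0,39,1],
    [0,0,0,0,0,43,1],
    [0,0,0,0,0,45,1],
    [0,0,0,0,0,45,1],
    [0,0,0,0,0,45,0.2],
    [0,0,0,0,0,45,0.2],
    [0,0,0,0,0,45,0.2],
    [0,0,0,0,0,45,0.2],
    [0,0,0,0,0,45,0.2],
  ],
)

```text
t: 5.38
tcp_pos: [0.4473, 0.2862, 0.1077]
tool_rot: [0.659, 0.752, -0.0, -0.0]
force: [0.3, 0.7, -0.5]
finger_gap: 0.798
gripper_force: 0.0
```

```bash
python3 g.py .44 .26 .17 7
```

```text
t 5.4 tcp [0.4473 0.2862 0.1077] yang 7.5 q [ 0.36  0.63  1.79 -0.    0.72  0.23] tilt [   -0.    -0. -1000.]
rotvec [-0.   0.   0.5] shift [-25.  -10.7 -62.3]
```

```bash
python3 g.py .540 .0437 .185 -72
```

```text
t 5.4 tcp [0.4473 0.2862 0.1077] yang 7.5 q [ 0.36  0.63  1.79 -0.    0.72  0.23] tilt [   -0.    -0. -1000.]
rotvec [-0.   0.  79.5] shift [-252.5   60.3  -77.3]
```

Request:
move_arm(
  rows=[
    [0,0,0,0,0,-20,0.2],
    [0,0,0,0,0,-50,0.2],
    [0,0,7,-15,0,-77,0.2],
    [0,0,14,-40,10,-77,0.2],
    [0,0,21,-70,15,-77,0.2],
    [0,0,28,-100,20,-77,0.2],
    [0,0,35,-130,30,-77,0.2],
    [0,0,42,-160,40,-77,0.2],
    [0,0,49,-190,45,-77,0.2],
    [0,0,56,-215,50,-77,0.2],
    [0,0,63,-235,55,-77,0.2],
    [0,0,70,-252,60,-77,0.2],
  ],
)

```text
t: 6.38
tcp_pos: [0.54, 0.0423, 0.1847]
tool_rot: [0.972, 0.234, -0.0, 0.0]
force: [-0.0, 0.1, -1.6]
finger_gap: 0.807
gripper_force: 0.0
```

```bash
python3 w.py;  python3 g.py .540 .0445 .102 -72
```

```text
cam [0.601 0.074 0.303]
(0.541, 0.043) 2289 mec [544.1  46.3  21.8] mean [0.5452 0.0469 0.1056]
(0.572, -0.1245) 1549 mec [ 574.7 -121.1   20.9] mean [ 0.5751 -0.1189  0.105 ]
(0.564, 0.353) 121 mec [570.9 342.5  13.5] mean [0.5717 0.3387 0.0323]
(0.556, -0.287) 140 mec [ 553.6 -274.6   13.5] mean [ 0.5512 -0.271   0.0691]
t 6.4 tcp [0.5421 0.0398 0.1849] yang -63.3 q [-0.13  0.52  1.71 -0.    0.91  0.97] tilt [    3.     -2.2 -1000. ]
rotvec [ 0.2 -0.1  8.7] shift [ 0.  -5.4 82.9]
```

Request:
move_arm(
  rows=[
    [0,0,-7,0,-4,0,0.1],
    [0,0,-14,0,-4,0,0.1],
    [0,0,-21,0,-4,0,0.1],
    [0,0,-28,0,-4,0,0.1],
    [0,0,-35,0,-4,0,0.1],
    [0,0,-42,0,-4,0,0.1],
    [0,0,-49,0,-4,0,0.1],
    [0,0,-56,0,-4,0,0.1],
    [0,0,-63,0,-4,0,0.1],
    [0,0,-70,0,-4,0,0.1],
    [0,0,-77,0,-4,0,0.1],
    [0,0,-84,0,-4,0,0.1],
  ],
)

```text
t: 7.43
tcp_pos: [0.5375, 0.048, 0.1847]
tool_rot: [0.56, 0.829, -0.0, -0.0]
force: [-0.3, -0.1, 0.7]
finger_gap: 0.898
gripper_force: 0.0
```

Request:
move_arm(
  rows=[
    [0,0,-7,0,0,0,0.1],
    [0,0,-14,0,0,0,0.1],
    [0,0,-21,0,0,0,0.1],
    [0,0,-28,0,0,0,0.1],
    [0,0,-35,0,0,0,0.1],
    [0,0,-42,0,0,0,0.1],
    [0,0,-49,0,0,0,0.1],
    [0,0,-56,0,0,0,0.1],
    [0,0,-63,0,0,0,0.1],
    [0,0,-70,0,0,0,0.1],
    [0,0,-77,0,0,0,0.1],
    [0,0,-77,0,0,0,0.1],
  ],
)

```text
t: 8.43
tcp_pos: [0.5374, 0.048, 0.1847]
tool_rot: [-0.076, 0.997, 0.0, -0.0]
force: [0.1, 1.3, 0.6]
finger_gap: 0.9
gripper_force: 0.0
```

```bash
python3 w.py;  python3 g.py .5415 .0445 .102 100
```

```text
cam [0.47  0.039 0.303]
(0.541, 0.043) 2216 mec [543.5  46.9  21.8] mean [0.5425 0.0467 0.1056]
(0.572, -0.1245) 1690 mec [ 574.5 -120.9   20.9] mean [ 0.5728 -0.1196  0.1051]
(0.564, 0.353) 124 mec [569.9 344.8  14.2] mean [0.5701 0.3401 0.0526]
t 8.5 tcp [0.5375 0.0479 0.1847] yang 98.4 q [-0.12  0.51  1.72  0.    0.91 -1.84] tilt [-4.e-01  1.e-01 -1.e+03]
rotvec [ 0.  -0.  -1.6] shift [-3.5 -4.  82.7]
```

Request:
move_arm(
  rows=[
    [0,0,0,-4,-3,15,0.1],
    [0,0,0,-4,-3,30,0.1],
    [0,0,0,-4,-3,45,0.1],
    [0,0,0,-4,-3,60,0.1],
    [0,0,0,-4,-3,72,0.1],
    [0,0,0,-4,-3,80,0.1],
    [0,0,0,-4,-3,83,0.1],
    [0,0,0,-4,-3,83,0.1],
    [0,0,0,-4,-3,83,1],
    [0,0,0,-4,-3,83,1],
    [0,0,0,-4,-3,83,1],
    [0,0,0,-4,-3,83,1],
  ],
)

```text
t: 9.48
tcp_pos: [0.5427, 0.0452, 0.1029]
tool_rot: [-0.074, 0.997, -0.0, 0.001]
force: [-1.0, 0.3, 3.5]
finger_gap: 0.5
gripper_force: 50.5
```

Request:
move_arm(
  rows=[
    [0,0,0,0,0,0,1],
    [0,0,0,0,0,0,1],
    [0,0,0,0,0,0,1],
    [0,0,0,0,0,-10,1],
    [0,0,0,0,0,-30,1],
    [0,0,0,0,0,-50,1],
    [0,0,0,0,0,-50,1],
  ],
)

```text
t: 10.07
tcp_pos: [0.5442, 0.0451, 0.1553]
tool_rot: [-0.074, 0.997, -0.001, 0.003]
force: [1.0, -0.5, -0.8]
finger_gap: 0.496
gripper_force: 50.9
```

```bash
python3 g.py .456 .216 .152 7.1
```

```text
t 10.1 tcp [0.5442 0.0451 0.1553] yang 98.5 q [-0.12  0.56  1.73 -0.    0.84 -1.84] tilt [ 6.8e+00 -9.0e-01 -1.0e+03]
rotvec [ 0.2  0.4 91.4] shift [ 62.1 182.1   2.6]
```

Request:
move_arm(
  rows=[
    [0,0,7,4,14,0,1],
    [0,0,14,9,28,0,1],
    [0,0,21,14,43,0,1],
    [0,0,28,20,60,0,1],
    [0,0,35,26,77,0,1],
    [0,0,42,32,94,0,1],
    [0,0,49,38,111,0,1],
    [0,0,56,44,128,0,1],
    [0,0,63,49,143,0,1],
    [0,0,70,54,158,0,1],
    [0,0,77,58,171,0,1],
    [0,0,84,62,182,0,1],
  ],
)

```text
t: 11.07
tcp_pos: [0.453, 0.2169, 0.1514]
tool_rot: [0.615, 0.789, -0.0, -0.0]
force: [-0.7, 0.1, -1.6]
finger_gap: 0.499
gripper_force: 50.9
```

Request:
move_arm(
  rows=[
    [0,0,7,0,0,0,1],
    [0,0,7,0,0,0,1],
    [0,0,7,0,0,0,1],
  ],
)

```text
t: 11.32
tcp_pos: [0.4537, 0.2162, 0.1516]
tool_rot: [0.658, 0.753, -0.0, -0.0]
force: [-0.5, 0.1, -0.5]
finger_gap: 0.498
gripper_force: 50.9
```

```bash
python3 g.py .456 .216 .1075 7.1
```

```text
t 11.3 tcp [0.4537 0.2162 0.1516] yang 7.7 q [ 0.22  0.53  1.83 -0.    0.78  0.09] tilt [-6.e-01 -2.e-01 -1.e+03]
rotvec [-0.   0.   0.6] shift [-0.5  2.3 44.1]
```

Request:
move_arm(
  rows=[
    [0,0,0,0,2,10,1],
    [0,0,0,0,2,22,1],
    [0,0,0,0,2,32,1],
    [0,0,0,0,2,39,1],
    [0,0,0,0,2,43,1],
    [0,0,0,0,2,45,1],
    [0,0,0,0,2,45,1],
    [0,0,0,0,2,45,0.2],
    [0,0,0,0,2,45,0.2],
    [0,0,0,0,2,45,0.2],
    [0,0,0,0,2,45,0.2],
    [0,0,0,0,2,45,0.2],
  ],
)

```text
t: 12.32
tcp_pos: [0.456, 0.2164, 0.1067]
tool_rot: [0.659, 0.752, -0.0, -0.0]
force: [-0.0, -0.6, -0.2]
finger_gap: 0.798
gripper_force: 0.0
```

```bash
python3 g.py .5735 -.1225 .185 7.1  .5735 -.1225 .102 7.1
```

```text
t 12.3 tcp [0.456  0.2164 0.1067] yang 7.5 q [0.22 0.61 1.86 0.   0.67 0.09] tilt [-2.e-01 -0.e+00 -1.e+03]
rotvec [-0.   0.   0.4] shift [-351.3   72.4  -78.3]
rotvec [-0.   0.   0.4] shift [-351.3   72.4    4.7]
```

Request:
move_arm(
  rows=[
    [0,0,0,0,0,-20,0.2],
    [0,0,0,0,0,-50,0.2],
    [0,0,0,-25,5,-78,0.2],
    [0,0,0,-62,13,-78,0.2],
    [0,0,0,-100,21,-78,0.2],
    [0,0,0,-138,29,-78,0.2],
    [0,0,0,-176,37,-78,0.2],
    [0,0,0,-214,45,-78,0.2],
    [0,0,0,-252,53,-78,0.1],
    [0,0,0,-290,61,-78,0.1],
    [0,0,0,-325,68,-78,0.1],
    [0,0,0,-351,72,-70,0.1],
  ],
)

```text
t: 13.32
tcp_pos: [0.5752, -0.1261, 0.178]
tool_rot: [0.66, 0.751, 0.001, 0.003]
force: [1.0, 0.0, -0.2]
finger_gap: 0.902
gripper_force: 0.0
```

Request:
move_arm(
  rows=[
    [0,0,0,0,0,5,0.1],
    [0,0,0,0,0,5,0.1],
    [0,0,0,0,0,5,0.1],
  ],
)

```text
t: 13.57
tcp_pos: [0.5719, -0.1216, 0.1711]
tool_rot: [0.66, 0.752, -0.0, -0.001]
force: [0.2, 0.2, -0.5]
finger_gap: 0.899
gripper_force: 0.0
```

```bash
python3 w.py w4;  python3 g.py .5735 -.1225 .102 7.1
```

```text
cam [ 0.564 -0.053  0.289]
(0.572, -0.1245) 2161 mec [ 574.7 -121.7   20.4] mean [ 0.5746 -0.1203  0.1053]
t 13.6 tcp [ 0.5721 -0.121   0.1714] yang 7.5 q [-0.4   0.58  1.61  0.    0.95 -0.53] tilt [   -2.      1.2 -1000. ]
rotvec [-0.1 -0.1  0.4] shift [-1.8  1.3 69.4]
```

View pics/w4.png

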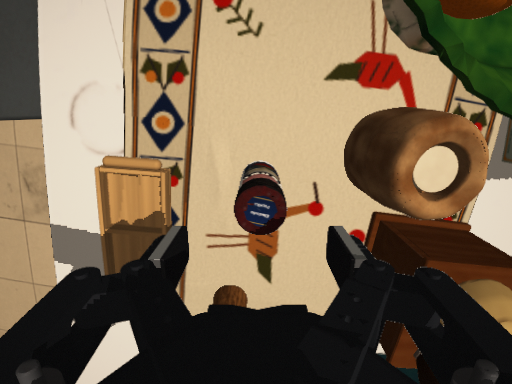

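Request:
move_arm(
  rows=[
    [0,0,0,-2,2,15,0.1],
    [0,0,0,-2,2,30,0.1],
    [0,0,0,-2,2,45,0.1],
    [0,0,0,-2,2,57,0.1],
    [0,0,0,-2,2,65,0.1],
    [0,0,0,-2,2,69,0.1],
    [0,0,0,-2,2,69,0.1],
    [0,0,0,-2,2,69,1],
    [0,0,0,-2,2,69,1],
    [0,0,0,-2,2,69,1],
    [0,0,0,-2,2,69,1],
    [0,0,0,-2,2,69,1],
  ],
)

```text
t: 14.62
tcp_pos: [0.5756, -0.1242, 0.1039]
tool_rot: [0.659, 0.752, 0.0, 0.001]
force: [-0.8, 0.7, 5.7]
finger_gap: 0.46
gripper_force: 50.1
```

Request:
move_arm(
  rows=[
    [0,0,0,0,0,0,1],
    [0,0,0,0,0,0,1],
    [0,0,0,0,0,0,1],
    [0,0,0,0,0,-10,1],
    [0,0,0,0,0,-30,1],
    [0,0,0,0,0,-50,1],
    [0,0,0,0,0,-50,1],
  ],
)

```text
t: 15.2
tcp_pos: [0.5775, -0.1248, 0.1566]
tool_rot: [0.659, 0.752, 0.001, 0.004]
force: [1.2, -0.2, -0.9]
finger_gap: 0.46
gripper_force: 50.5
```

```bash
python3 g.py .4645 .145 .152 7.1
```

```text
t 15.2 tcp [ 0.5775 -0.1248  0.1566] yang 7.5 q [-0.4   0.61  1.61  0.    0.91 -0.53] tilt [    7.     -2.8 -1000. ]
rotvec [0.4 0.2 0.4] shift [282.2 -77.    3. ]
```

Request:
move_arm(
  rows=[
    [0,0,0,20,-5,0,1],
    [0,0,0,45,-12,0,1],
    [0,0,0,75,-20,0,1],
    [0,0,0,105,-28,0,1],
    [0,0,0,135,-36,0,1],
    [0,0,0,165,-45,0,1],
    [0,0,0,195,-54,0,1],
    [0,0,0,225,-62,0,1],
    [0,0,0,250,-69,0,1],
    [0,0,0,270,-75,0,1],
    [0,0,0,281,-77,0,1],
    [0,0,0,281,-77,0,1],
  ],
)

```text
t: 16.2
tcp_pos: [0.461, 0.1463, 0.1525]
tool_rot: [0.658, 0.753, -0.0, -0.001]
force: [1.0, 0.4, -1.6]
finger_gap: 0.462
gripper_force: 50.5
```

Request:
move_arm(
  rows=[
    [0,0,0,0,0,0,1],
    [0,0,0,0,0,0,1],
  ],
)

```text
t: 16.37
tcp_pos: [0.4633, 0.1438, 0.1528]
tool_rot: [0.66, 0.752, 0.0, 0.0]
force: [1.3, -0.2, -1.7]
finger_gap: 0.462
gripper_force: 50.5
```

```bash
python3 w.py w5; python3 g.py .4645 .145 .1065 7.1
```

```text
cam [0.455 0.213 0.271]
t 16.4 tcp [0.4633 0.1436 0.1528] yang 7.4 q [ 0.07  0.51  1.88 -0.    0.76 -0.06] tilt [ 9.e-01 -2.e-01 -1.e+03]
rotvec [0.  0.  0.3] shift [ 1.2  1.3 46.3]
```

View pics/w5.png

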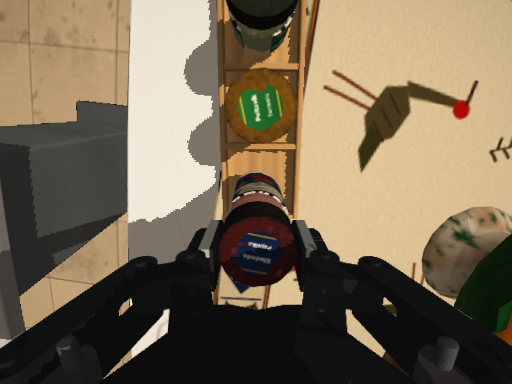

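Two jars stand in their compartments (caps at (262,10) and (262,105)); the third hangs over the empty near one at (262,240). Lower it.

Request:
move_arm(
  rows=[
    [0,0,0,1,1,10,1],
    [0,0,0,1,1,22,1],
    [0,0,0,1,1,32,1],
    [0,0,0,1,1,39,1],
    [0,0,0,1,1,43,1],
    [0,0,0,1,1,45,1],
    [0,0,0,1,1,45,1],
    [0,0,0,1,1,45,0.2],
    [0,0,0,1,1,45,0.2],
    [0,0,0,1,1,45,0.2],
    [0,0,0,1,1,45,0.2],
    [0,0,0,1,1,45,0.2],
  ],
)

```text
t: 17.42
tcp_pos: [0.4633, 0.1457, 0.1077]
tool_rot: [0.66, 0.752, -0.0, -0.0]
force: [-0.1, -1.2, -0.2]
finger_gap: 0.802
gripper_force: 0.0
```

```bash
python3 g.py .5565 -.2855 .185 3
```

```text
t 17.4 tcp [0.4633 0.1457 0.1077] yang 7.5 q [ 0.07  0.59  1.9  -0.    0.64 -0.06] tilt [   -0.    -0. -1000.]
rotvec [-0.   0.   4.5] shift [-439.7   36.3  -77.3]
```

Request:
move_arm(
  rows=[
    [0,0,0,0,0,-20,0.2],
    [0,0,0,0,0,-50,0.2],
    [0,0,1,-30,3,-77,0.2],
    [0,0,2,-70,6,-77,0.2],
    [0,0,3,-110,9,-77,0.2],
    [0,0,4,-150,12,-77,0.2],
    [0,0,4,-190,15,-77,0.2],
    [0,0,4,-230,18,-77,0.2],
    [0,0,4,-270,21,-77,0.1],
    [0,0,4,-310,25,-77,0.1],
    [0,0,4,-350,29,-77,0.1],
    [0,0,4,-390,33,-77,0.1],
  ],
)

```text
t: 18.42
tcp_pos: [0.5466, -0.2386, 0.1846]
tool_rot: [0.686, 0.728, 0.0, -0.0]
force: [1.1, 0.2, -0.2]
finger_gap: 0.902
gripper_force: 0.0
```

Request:
move_arm(
  rows=[
    [0,0,0,-30,2,0,0.1],
    [0,0,0,-50,3,15,0.1],
    [0,0,0,-50,3,25,0.1],
    [0,0,0,-50,3,25,0.1],
    [0,0,0,-50,3,25,0.1],
  ],
)

```text
t: 18.83
tcp_pos: [0.5515, -0.2849, 0.1586]
tool_rot: [0.685, 0.728, -0.0, -0.002]
force: [-0.5, -0.0, 0.0]
finger_gap: 0.897
gripper_force: 0.0
```

```bash
python3 w.py w6;  python3 g.py .5565 -.2855 .076 3
```

```text
cam [ 0.548 -0.216  0.277]
(0.556, -0.287) 1460 mec [ 558.8 -285.1   16.9] mean [ 0.5584 -0.2836  0.094 ]
t 18.9 tcp [ 0.5521 -0.2848  0.1594] yang 3.5 q [-0.66  0.64  1.53  0.    0.98 -0.72] tilt [   -1.8     1.8 -1000. ]
rotvec [-0.1 -0.1  0.5] shift [-1.1  4.5 83.4]
```

View pics/w6.png

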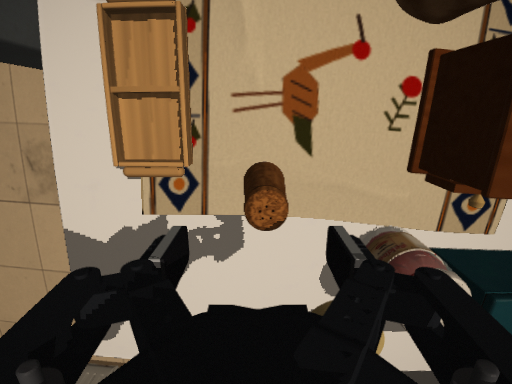

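Request:
move_arm(
  rows=[
    [0,0,0,-1,5,15,0.1],
    [0,0,0,-1,5,32,0.1],
    [0,0,0,-1,5,50,0.1],
    [0,0,0,-1,5,65,0.1],
    [0,0,0,-1,5,76,0.1],
    [0,0,0,-1,5,83,0.1],
    [0,0,0,-1,5,83,0.1],
    [0,0,0,-1,5,83,1],
    [0,0,0,-1,5,83,1],
    [0,0,0,-1,5,83,1],
    [0,0,0,-1,5,83,1],
    [0,0,0,-1,5,83,1],
  ],
)

```text
t: 19.88
tcp_pos: [0.5583, -0.2876, 0.0783]
tool_rot: [0.685, 0.728, 0.0, 0.001]
force: [-1.7, 0.1, 5.4]
finger_gap: 0.412
gripper_force: 50.1
```

Request:
move_arm(
  rows=[
    [0,0,0,0,0,0,1],
    [0,0,0,0,0,0,1],
    [0,0,0,0,0,0,1],
    [0,0,0,0,0,-10,1],
    [0,0,0,0,0,-30,1],
    [0,0,0,0,0,-50,1],
    [0,0,0,0,0,-50,1],
    [0,0,0,0,0,-50,1],
  ],
)

```text
t: 20.55
tcp_pos: [0.5583, -0.2875, 0.1281]
tool_rot: [0.685, 0.728, 0.0, 0.001]
force: [-0.3, -0.1, -0.9]
finger_gap: 0.408
gripper_force: 50.3
```

```bash
python3 g.py .442 -.236 .127 3; python3 - <<'E'
from h import *
s=snap('wrist');P=s['W']
m=(P[...,0]<.49)&(P[...,2]>.014)&(P[...,2]<.035)&(P[...,1]>-.35)&(P[...,1]<-.08)
n,L,st,_=cv2.connectedComponentsWithStats(m.astype(np.uint8)); b=1+st[1:,4].argmax(); q=P[L==b]
print(len(q),cv2.minAreaRect((q[:,:2]*1000).astype(np.float32)))
E
```

```text
t 20.6 tcp [ 0.5583 -0.2875  0.1281] yang 3.5 q [-0.65  0.69  1.53 -0.    0.92 -0.71] tilt [    2.3    -1.7 -1000. ]
rotvec [0.1 0.1 0.5] shift [  58.5 -113.     0.7]
5108 ((441.86700439453125, -210.26681518554688), (77.47725677490234, 148.28189086914062), 2.664400577545166)
```

Request:
move_arm(
  rows=[
    [0,0,0,8,-15,0,1],
    [0,0,0,18,-35,0,1],
    [0,0,0,30,-58,0,1],
    [0,0,0,42,-80,0,1],
    [0,0,0,52,-100,0,1],
    [0,0,0,58,-112,0,1],
    [0,0,0,58,-112,0,1],
    [0,0,0,58,-112,0,1],
    [0,0,0,58,-112,10,1],
    [0,0,0,58,-112,20,1],
    [0,0,0,58,-112,28,1],
    [0,0,0,58,-112,28,1],
  ],
)

```text
t: 21.6
tcp_pos: [0.442, -0.2355, 0.0965]
tool_rot: [0.685, 0.728, -0.0, -0.002]
force: [0.4, 0.4, -2.1]
finger_gap: 0.404
gripper_force: 50.2
```

```bash
python3 g.py .4428 -.236 .0825 3
```

```text
t 21.6 tcp [ 0.442  -0.2355  0.0965] yang 3.5 q [-0.71  0.63  1.87 -0.    0.65 -0.77] tilt [   -2.8     2.5 -1000. ]
rotvec [-0.2 -0.1  0.5] shift [-0.6  0.8 14. ]
```

Request:
move_arm(
  rows=[
    [0,0,0,0,1,6,1],
    [0,0,0,0,1,11,1],
    [0,0,0,0,1,14,1],
    [0,0,0,0,1,16,1],
    [0,0,0,0,1,16,1],
    [0,0,0,0,1,16,0.2],
    [0,0,0,0,1,16,0.2],
    [0,0,0,0,1,16,0.2],
    [0,0,0,0,1,16,0.2],
    [0,0,0,0,1,16,0.2],
    [0,0,0,0,1,-10,0.2],
    [0,0,0,0,1,-50,0.2],
  ],
)

```text
t: 22.6
tcp_pos: [0.4414, -0.2343, 0.1464]
tool_rot: [0.685, 0.728, -0.0, -0.005]
force: [0.9, 0.3, 0.6]
finger_gap: 0.799
gripper_force: 0.0
```

```bash
python3 g.py .5655 .355 .19 7.5
```

```text
t 22.6 tcp [ 0.4414 -0.2343  0.1464] yang 3.5 q [-0.71  0.54  1.84 -0.    0.78 -0.77] tilt [   -7.1     6.1 -1000. ]
rotvec [-0.4 -0.4 -4. ] shift [581.  159.2 -40.9]
```

Request:
move_arm(
  rows=[
    [0,0,0,15,2,-40,0.2],
    [0,0,0,50,6,-50,0.2],
    [0,0,0,90,11,-50,0.2],
    [0,0,0,130,16,-50,0.2],
    [0,0,0,170,21,-50,0.2],
    [0,0,0,210,26,-50,0.2],
    [0,0,0,250,31,-50,0.2],
    [0,0,0,290,36,-50,0.2],
    [0,0,0,330,41,-50,0.2],
    [0,0,0,370,46,-50,0.2],
    [0,0,0,405,50,-50,0.2],
    [0,0,0,430,55,-50,0.2],
  ],
)

```text
t: 23.6
tcp_pos: [0.4714, 0.1997, 0.1989]
tool_rot: [0.684, 0.729, 0.0, -0.0]
force: [0.2, -0.4, 0.1]
finger_gap: 0.8
gripper_force: 0.0
```

```bash
python3 g.py .5655 .355 .16 5
```

```text
t 23.6 tcp [0.4714 0.1997 0.1989] yang 3.6 q [0.18 0.46 1.77 0.   0.91 0.12] tilt [-3.e-01  5.e-01 -1.e+03]
rotvec [-0.  -0.  -1.4] shift [149.1 103.7  38.9]
```

Request:
move_arm(
  rows=[
    [0,0,0,20,14,0,0.1],
    [0,0,0,45,30,0,0.1],
    [0,0,0,75,50,0,0.1],
    [0,0,0,105,72,10,0.1],
    [0,0,0,130,90,20,0.1],
    [0,0,0,149,104,30,0.1],
    [0,0,0,149,104,38,0.1],
    [0,0,0,149,104,38,0.1],
    [0,0,0,149,104,38,0.1],
  ],
)

```text
t: 24.35
tcp_pos: [0.5656, 0.3509, 0.1597]
tool_rot: [0.685, 0.728, -0.002, -0.001]
force: [0.0, -0.1, -0.3]
finger_gap: 0.897
gripper_force: 0.0
```

```bash
python3 w.py w7;  python3 g.py .5655 .355 .076 3.5
```

```text
cam [0.562 0.42  0.277]
(0.564, 0.353) 1482 mec [566.7 357.1  16.8] mean [0.5666 0.3586 0.094 ]
t 24.4 tcp [0.5661 0.3507 0.1606] yang 3.5 q [ 0.39  0.69  1.4  -0.    1.05  0.33] tilt [   -1.9    -1.1 -1000. ]
rotvec [-0.1  0.1 -0. ] shift [ 4.4 -0.1 84.6]
```

View pics/w7.png

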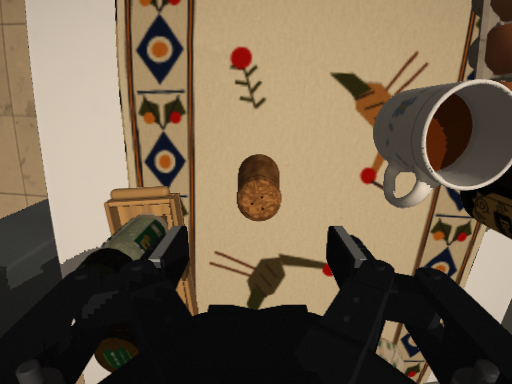

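Request:
move_arm(
  rows=[
    [0,0,0,4,0,15,0.1],
    [0,0,0,4,0,32,0.1],
    [0,0,0,4,0,50,0.1],
    [0,0,0,4,0,65,0.1],
    [0,0,0,4,0,76,0.1],
    [0,0,0,4,0,84,0.1],
    [0,0,0,4,0,84,0.1],
    [0,0,0,4,0,84,1],
    [0,0,0,4,0,84,1],
    [0,0,0,4,0,84,1],
    [0,0,0,4,0,84,1],
    [0,0,0,4,0,84,1],
  ],
)

```text
t: 25.4
tcp_pos: [0.5674, 0.356, 0.0783]
tool_rot: [0.685, 0.728, 0.001, 0.0]
force: [-1.1, -0.2, 4.6]
finger_gap: 0.412
gripper_force: 49.8
```

Request:
move_arm(
  rows=[
    [0,0,0,0,0,0,1],
    [0,0,0,0,0,0,1],
    [0,0,0,0,0,0,1],
    [0,0,0,0,0,-10,1],
    [0,0,0,0,0,-30,1],
    [0,0,0,0,0,-60,1],
    [0,0,0,0,0,-90,1],
    [0,0,0,0,0,-90,1],
  ],
)

```text
t: 26.07
tcp_pos: [0.5703, 0.3574, 0.1738]
tool_rot: [0.685, 0.728, 0.006, 0.003]
force: [1.1, 1.2, 0.5]
finger_gap: 0.407
gripper_force: 50.1
```

```bash
python3 g.py .439 -.165 .127 3 .51 .2 .167 3
```

```text
t 26.1 tcp [0.5703 0.3574 0.1738] yang 3.5 q [0.39 0.68 1.38 0.   1.06 0.33] tilt [  11.5    4.8 -999.9]
rotvec [ 0.7 -0.2  0.5] shift [-513.6 -163.4   42.7]
rotvec [ 0.7 -0.2  0.5] shift [-153.4  -69.9    5.3]
```

Request:
move_arm(
  rows=[
    [0,0,0,-5,-2,-30,1],
    [0,0,0,-25,-8,-50,1],
    [0,0,0,-55,-17,-50,1],
    [0,0,0,-90,-28,-50,1],
    [0,0,0,-127,-40,-50,1],
    [0,0,0,-164,-51,-50,1],
    [0,0,0,-201,-63,-50,1],
    [0,0,0,-238,-74,-50,1],
    [0,0,0,-275,-86,-50,1],
    [0,0,0,-312,-97,-50,1],
    [0,0,0,-349,-109,-50,1],
    [0,0,0,-386,-120,-50,1],
  ],
)

```text
t: 27.07
tcp_pos: [0.4692, -0.0383, 0.2169]
tool_rot: [0.685, 0.728, -0.0, -0.0]
force: [0.9, 0.6, -1.0]
finger_gap: 0.408
gripper_force: 50.1
```

```bash
python3 g.py .439 -.165 .127 3
```

```text
t 27.1 tcp [ 0.4692 -0.0383  0.2169] yang 3.5 q [-0.32  0.38  1.85 -0.    0.91 -0.38] tilt [-4.e-01  1.e-01 -1.e+03]
rotvec [-0.  -0.   0.5] shift [-124.6  -37.9   89.9]
```

Request:
move_arm(
  rows=[
    [0,0,0,-30,-9,10,1],
    [0,0,0,-62,-19,30,1],
    [0,0,0,-92,-28,50,1],
    [0,0,0,-113,-35,70,1],
    [0,0,0,-124,-38,85,1],
    [0,0,0,-124,-38,90,1],
    [0,0,0,-124,-38,90,1],
    [0,0,0,-124,-38,90,1],
    [0,0,0,-124,-38,90,1],
  ],
)

```text
t: 27.82
tcp_pos: [0.4405, -0.1621, 0.1276]
tool_rot: [0.685, 0.729, 0.0, 0.001]
force: [0.8, -0.2, -0.6]
finger_gap: 0.409
gripper_force: 50.1
```

```bash
python3 w.py w8; python3 g.py .439 -.165 .0825 3
```

```text
cam [ 0.436 -0.093  0.245]
t 27.9 tcp [ 0.4406 -0.1621  0.1278] yang 3.6 q [-0.59  0.54  1.93  0.    0.66 -0.65] tilt [ 1.4e+00 -8.0e-01 -1.0e+03]
rotvec [0.1 0.  0.6] shift [-2.7 -1.9 45.3]
```

View pics/w8.png

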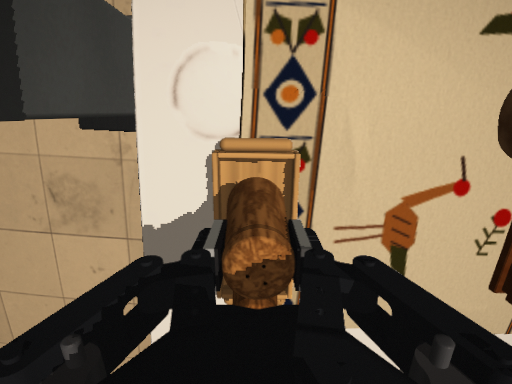

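Request:
move_arm(
  rows=[
    [0,0,0,-2,-1,10,1],
    [0,0,0,-2,-1,22,1],
    [0,0,0,-2,-1,32,1],
    [0,0,0,-2,-1,39,1],
    [0,0,0,-2,-1,43,1],
    [0,0,0,-2,-1,45,1],
    [0,0,0,-2,-1,45,1],
    [0,0,0,-2,-1,45,0.2],
    [0,0,0,-2,-1,45,0.2],
    [0,0,0,-2,-1,45,0.2],
    [0,0,0,-2,-1,45,0.2],
    [0,0,0,-2,-1,45,0.2],
  ],
)

```text
t: 28.87
tcp_pos: [0.4392, -0.165, 0.0819]
tool_rot: [0.685, 0.728, 0.0, 0.0]
force: [-0.1, 0.4, -0.2]
finger_gap: 0.804
gripper_force: 0.0
```

Request:
move_arm(
  rows=[
    [0,0,0,0,0,-20,0.2],
    [0,0,0,0,0,-50,0.2],
    [0,0,0,20,0,-90,0.2],
    [0,0,0,60,0,-120,0.2],
    [0,0,0,100,0,-120,0.2],
    [0,0,0,140,0,-120,0.2],
    [0,0,0,160,0,-120,0.2],
    [0,0,0,160,0,-120,0.2],
    [0,0,0,160,0,-120,0.2],
    [0,0,0,160,0,-120,0.2],
  ],
)

```text
t: 29.7
tcp_pos: [0.4298, -0.0057, 0.2019]
tool_rot: [0.685, 0.728, -0.0, 0.0]
force: [-0.5, -0.9, 0.3]
finger_gap: 0.803
gripper_force: 0.0
```

```bash
python3 - <<'E'
from h import *
s=snap('scene'); b=cv2.cvtColor(s['img'],cv2.COLOR_RGB2BGR)[120:320,130:330]; c=snap('top'); d=cv2.cvtColor(c['img'],cv2.COLOR_RGB2BGR)[100:250,120:370]
cv2.imwrite('pics/f.png',np.hstack([cv2.resize(b,(350,350)),cv2.resize(d,(450,350))]))
P=np.r_[s['W'].reshape(-1,3),c['W'].reshape(-1,3)]
for n,x,y in (('j1',.447,.286),('j2',.456,.216),('j3',.464,.145),('s2',.4428,-.236),('s1',.439,-.165)):
    m=(np.hypot(P[:,0]-x,P[:,1]-y)<.035)&(P[:,2]>.08)&(P[:,2]<.13); q=P[m]; print(n,m.sum(),q.mean(0).round(3) if len(q) else '', np.percentile(q[:,2],95).round(3) if len(q) else '')
E
```

```text
j1 377 [0.446 0.278 0.105] 0.113
j2 274 [0.452 0.21  0.107] 0.113
j3 174 [0.462 0.141 0.108] 0.114
s2 235 [ 0.44  -0.237  0.097] 0.103
s1 225 [ 0.436 -0.168  0.097] 0.103
```

View pics/f.png

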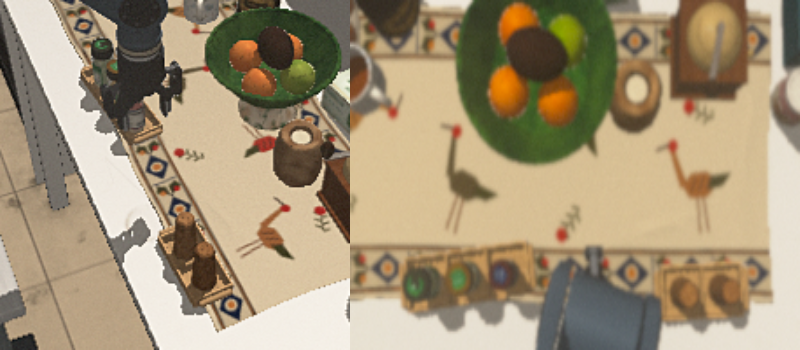

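The last picture shows all three jars upright in their compartments (caps at (420,282), (462,277) and (503,273)). Both shakers are upright in theirs (at (685,292) and (723,290)), and the gripper is clear. Handing in.

```bash
python3 -c "
from station import order
print(order.sign_off())"
```

```text
the job is handed in; nothing more can be done
None
```

The job is handed in at about 30 s: all three jars stand upright in the three-compartment tray and both shakers in the two-compartment tray, each in its own compartment; the jam jar, mug and candle holder were not touched.

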